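# Give the board all the fume suction

### The arm

A 7-joint arm with a two-finger parallel gripper is mounted at the origin on the work surface. World frame = base frame: x ahead of the robot, y to its left, z up, the work surface at z = 0. Lengths are in m, angles in rad, forces in N, time in s.
With the tool pointing down it reaches from about 0.425 to 0.925 m from the base axis. Payload 6.8 kg.
Tool frame: the origin (TCP) lies on the centre line of the jaws, within the pads' length; the fingertips stand 25 mm ahead of it and the grasp point (between the pads) lies 6 mm ahead of it (env.tip_reach is the distance from the TCP to the fingertips, in m); x points along the fingers, y is the direction in which the jaws open and shut, and the axes are right-handed (so a half turn about x gives the same grasp; the last joint's range is limited). The gripper opens to 85 mm and grips with 20 to 120 N. Pads are 22 mm wide; open, the fingers measure 114 mm over their backs; the gripper's body (76 mm by 85 mm) begins 54 mm behind the grasp point. The pads swing forward as they close: fully open they stand 13 mm farther back than shut.
Start: joints at [-1.412, 0.477, 0.022, 1.555, -0.011, 1.109, -0.083], TCP at [0.178, 0.651, 0.256] pointing down, gripper open.
Joint ranges: [-2.96, 2.96], [-0.34, 2.1], [-1.41, 1.46], [0.24, 2.44], [-1.37, 4.51], [0.17, 1.92], [-2.96, 2.96]. Speed limits (rad/s): [2.39, 2.39, 3.14, 3.14, 3.14, 3.14, 3.14].

### API

Orientations are given as a unit quaternion [w, x, y, z].
In Python, from workcell import env, claw, planner, optics, job gives the robot as it stands. Calls block until the motion is done:
- env.reach(position, orientation): joint-space move of the TCP to a pose.
- env.move_linear(position, max_speed=0.15, ori=None, force_limit=None): straight line of the TCP; ori=None keeps the orientation; max_speed is the mean speed in m/s. With force_limit (N) it stops when the force on the tool has changed by that much, and returns True; else False.
- env.movej(angles): joint-space move.
- claw.move_gripper(opening, newtons=None): finger opening in m; newtons is the grip in N (None keeps the last); returns when the fingers have stopped.
- env.pause(seconds).
- planner.inverse_kinematics(position, orientation): joint angles nearest the present ones, or None.
- optics.capture(name): name is "scene" or "top" or "wrist"; returns the picture (480x640x3 uint8, red, green, blue); there is no depth.
- optics.camera_model(name): a dict with "fx", "fy", "cx", "cy" (pixels), "camera_from_world" (4x4, takes a point from world to camera coordinates); the wrist camera has in their place "T_tool_cam" (4x4, takes a point from camera to tool coordinates, whose origin is the TCP and whose axes are the tool frame's). Camera axes: x right, y down, z forward; pixel columns grow to the right and rows downward; lengths in m; the calibration is good to about 2 mm. A picture is of the moment at which its call begins: read the wrist's pose just before it. camera_model takes no time and is no camera call.
A pose or a line that the arm cannot do raises env.IKError and nothing moves.
- job.job_done(): hands the job in, once; it reports no verdict.
Trained networks look in the newest picture that a camera, given by its name, has taken for a name from the list of things; names that differ only in an ending like _2 or _b are one class to them, and where a whole thing is asked for, a point or a joint stands for the part that bears it (a point fixed in the world has none). Each returns a list of dicts, best first, with "score" (0 to 1); they miss things now and then, are a little off and sometimes report something else, mostly with a low value. They report only what shows in the picture. A call takes as long as a camera call. They do not tell look-alikes from the thing itself.
- optics.search_frame(camera, label): "rect" ([left, top, right, bottom] in pixels, round what is visible of it).
- optics.pinpoint(camera, label): "pixel" ([column, row] in pixels: a listed point, or the origin of a listed thing).
Readings, each from a call of its own:
- env.current_time(): time.
- env.current_joints(): joint angles.
- env.current_joint_velocities(): joint speeds.
- env.current_effort(): joint torques, N m.
- env.current_ee_pos(): TCP position.
- env.current_eef_rot(): TCP orientation.
- env.current_force(): force on the tool from outside, world axes, zero at the start.
- env.current_wrist_torque(): the same for the moment, N m.
- env.current_finger_gap(): finger opening in m.
Only numpy, scipy, OpenCV 4.12 (cv2) and the standard library are available. Lean on these libraries where they do the work, as an engineer would, in place of code of your own. Each camera call takes 0.05 s, during which the arm holds its last target. There are 200 camera calls.

### The job

Each of the two fume ducts on the bench has a damper lever on top, now part-way: in line with the tube is open, square across it is shut. With a fingertip, push the lever of the duct whose hood faces the circuit board until it is fully open, and then push the lever of the other duct until it is fully shut. Push gently without gripping anything, do not move the board or the other loose things on the bench, and finish clear of everything.

Things in the scene. Friction and masses are not known exactly. Their poses are not given: they have to be found in the camera images.
- duct_a: one of two alike fume ducts fixed to the bench: a level metal tube, 75 mm thick, top 122 mm above the bench. Origin: on the bench under the pivot of its lever. x runs along the tube to the flared hood; the tail, 150 mm the other way, bends down into the bench. Around the pivot: a 70 mm plate (top 126 mm high) and two stop pins, to 152 mm high, within 37 mm of the pivot axis
- mouth_a (a point): centre of the hood's mouth of duct_a: 140 mm across, facing away from the robot, 120 mm from the duct's origin along its x, 85 mm above the bench
- lever_a (a joint): angle (rad) of the lever on duct_a, clockwise seen from above. 0 = open: in line with the tube, pointing to the tail (duct's -x). 1.571 = shut: square across, pointing to the duct's +y. A stop at each. Starts at 0.45 to 1.1. Stiff hinge without spring (0.16 N m: 2.5 N at 65 mm from the pivot): it stays where it is left
- lever_a_tip (a point): free end of the lever of duct_a, 95 mm from the pivot axis, 155 mm above the bench. The lever is an upright flat bar 12 mm wide (black sleeve, 14.5 mm wide, on the last 35 mm), from 145 to 165 mm above the bench; more than 40 mm from the pivot it is free underneath down to the tube and plate
- duct_b: one of two alike fume ducts fixed to the bench: a level metal tube, 75 mm thick, top 122 mm above the bench. Origin: on the bench under the pivot of its lever. x runs along the tube to the flared hood; the tail, 150 mm the other way, bends down into the bench. Around the pivot: a 70 mm plate (top 126 mm high) and two stop pins, to 152 mm high, within 37 mm of the pivot axis
- mouth_b (a point): centre of the hood's mouth of duct_b: 140 mm across, facing away from the robot, 120 mm from the duct's origin along its x, 85 mm above the bench
- lever_b (a joint): angle (rad) of the lever on duct_b, clockwise seen from above. 0 = open: in line with the tube, pointing to the tail (duct's -x). 1.571 = shut: square across, pointing to the duct's +y. A stop at each. Starts at 0.45 to 1.1. Stiff hinge without spring (0.16 N m: 2.5 N at 65 mm from the pivot): it stays where it is left
- lever_b_tip (a point): free end of the lever of duct_b, 95 mm from the pivot axis, 155 mm above the bench. The lever is an upright flat bar 12 mm wide (black sleeve, 14.5 mm wide, on the last 35 mm), from 145 to 165 mm above the bench; more than 40 mm from the pivot it is free underneath down to the tube and plate
- board: loose circuit board, 80 x 110 mm, on four white posts, 47 mm tall over all; stands in front of the mouth of one of the two hoods, about 75 mm from it (the other hood is at least 190 mm from it). Origin: centre of its underside on the bench
- spool: loose grey plastic spool standing on its end, 60 mm in diameter, 50 mm tall, about 75 mm in front of the other hood. Origin: centre of its underside. Leave alone
- bottle: loose small white bottle with black cap, 40 mm in diameter, 85 mm tall, standing between the ducts. Origin: centre of its underside. Leave alone
- screwdriver: loose screwdriver 170 mm long, black handle, lying on the bench at the robot's left. Leave alone
Mind the look-alikes: they are no part of the job. Leave any brown or yellow look-alike of the board alone.

How it is judged:
By the outcome, as a careful person would: the job done as asked, in the order asked, and still so for the second after the job is handed in, with the robot touching nothing.
It also fails if it takes over 51 s, if anything falls off the work surface, if the arm or the gripper's body presses on something with over 40 N, if the wrist force passes 120 N, or if a joint passes its speed limit or range.

## Working session

There is one attempt and no reset: what is moved stays moved. The work goes in short steps, each a Python script; the robot and the scene stay as the last script left them, time stands still between calls to the robot, and variables do not carry over. Pictures are saved under pics/ and viewed, about 8 in all and at most 12, crops included, and the job is handed in when it is done.

```bash
mkdir -p pics; ls; cat > a.py <<'E'
from workcell import env, claw, planner, optics, job
import numpy as np, cv2
def ray(cam,px,z):
    m=optics.camera_model(cam); T=np.linalg.inv(m["camera_from_world"])
    d=T[:3,:3]@np.array([(px[0]-m["cx"])/m["fx"],(px[1]-m["cy"])/m["fy"],1]); o=T[:3,3]
    return (o+d*(z-o[2])/d[2])
E
python3 - <<'E'
from a import *
np.set_printoptions(precision=3,suppress=True)
for c in ["top","scene"]:
    im=optics.capture(c); cv2.imwrite(f"pics/{c}1.png",im[:,:,::-1])
    print(c,np.linalg.inv(optics.camera_model(c)["camera_from_world"])[:3,3])
    for l,z in [("duct_a",0),("mouth_a",.085),("lever_a_tip",.155),("board",0),("spool",0),("bottle",0),("screwdriver",0)]:
        for r in optics.pinpoint(c,l)[:3]: print(l,round(r["score"],2),np.round(r["pixel"]),ray(c,r["pixel"],z))
print(env.current_time(),env.current_eef_rot())
E
```

```text
pics
top [0.395 0.124 1.644]
duct_a 0.71 [294. 270.] [0.494 0.21  0.   ]
lever_a_tip 0.62 [428. 280.] [ 0.455 -0.138  0.155]
board 0.88 [213. 316.] [0.369 0.434 0.   ]
board 0.82 [195. 225.] [0.623 0.489 0.   ]
board 0.72 [331. 147.] [0.846 0.103 0.   ]
spool 0.73 [422. 185.] [ 0.733 -0.156  0.   ]
screwdriver 0.57 [215. 262.] [0.517 0.432 0.   ]
scene [1.284 0.032 0.886]
duct_a 0.96 [337. 229.] [0.483 0.209 0.   ]
duct_a 0.58 [177. 257.] [ 0.526 -0.206  0.   ]
mouth_a 0.71 [182. 272.] [ 0.644 -0.17   0.085]
mouth_a 0.62 [340. 242.] [0.603 0.191 0.085]
lever_a_tip 0.8 [193. 189.] [ 0.452 -0.139  0.155]
board 0.93 [459. 258.] [0.62  0.498 0.   ]
board 0.75 [269. 301.] [0.687 0.014 0.   ]
board 0.71 [345. 291.] [0.683 0.195 0.   ]
spool 0.83 [191. 330.] [ 0.74  -0.163  0.   ]
spool 0.36 [366. 172.] [0.265 0.336 0.   ]
bottle 0.69 [261. 232.] [ 0.47   0.009 -0.   ]
screwdriver 0.87 [422. 234.] [0.531 0.428 0.   ]
0.8 [ 0.701  0.094  0.701 -0.094]
```

View pics/top1.png

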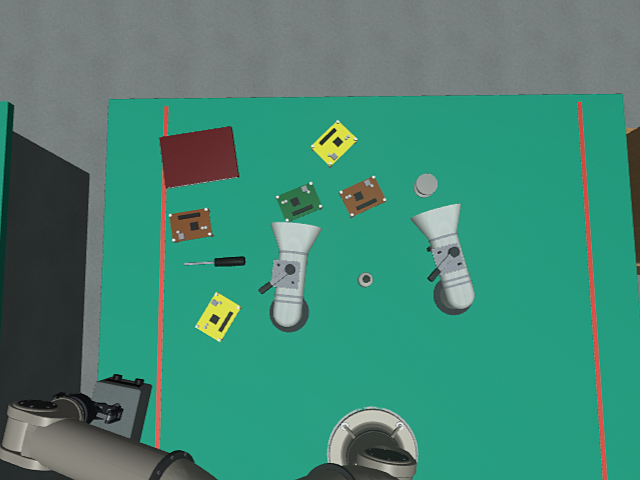

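View pics/scene1.png

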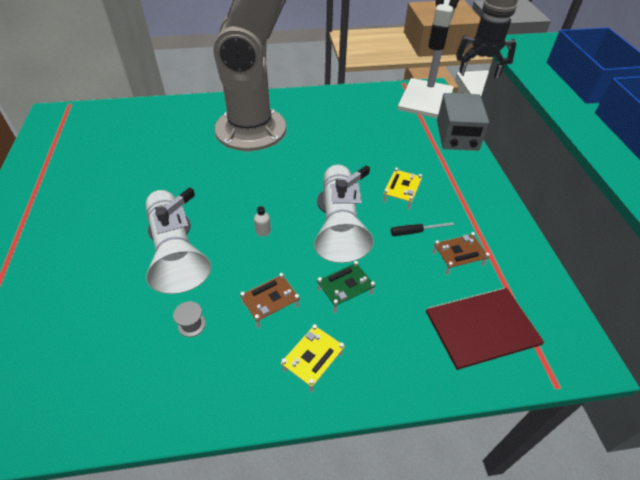

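The green board (298,200 in top) faces the left duct's hood (pivot about 290,269; lever tip 262,291). The spool is at the right duct (pivot about 453,252; tip 430,279). I'll zoom in for precise pixels.

```bash
python3 - <<'E'
import cv2,numpy as np
im=cv2.imread("pics/top1.png")
a=cv2.resize(im[205:335,245:330],None,fx=4.5,fy=4.5,interpolation=cv2.INTER_CUBIC)
b=cv2.resize(im[195:325,400:485],None,fx=4.5,fy=4.5,interpolation=cv2.INTER_CUBIC)
cv2.imwrite("pics/crop1.png",np.hstack([a,b]))
E
```

```text
(no output)
```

View pics/crop1.png

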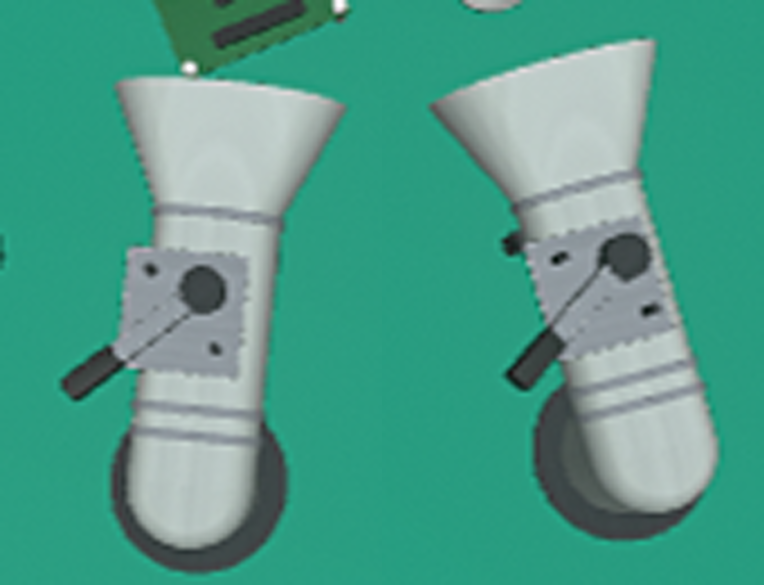

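```bash
cat >> a.py <<'E'
from scipy.spatial.transform import Rotation as R
np.set_printoptions(precision=3,suppress=True)
def geo(piv,tip,m1,m2,zp=.17):
    p=ray("top",piv,zp)[:2]; t=ray("top",tip,.160)[:2]; e=ray("top",m1,.085)[:2]-ray("top",m2,.085)[:2]
    y=e/np.linalg.norm(e); x=np.array([y[1],-y[0]])
    d=t-p; return p,x,y,np.arctan2(d@y,-d@x),np.linalg.norm(d)
L=geo((289.9,269.4),(260.6,291.7),(245+118/4.5,205+80/4.5),(245+345/4.5,205+105/4.5))
Rt=geo((454.4,251.9),(430.2,279.4),(400+48/4.5,195+105/4.5),(400+273/4.5,195+40/4.5))
def pose(G,th,off,side,r=.080,tipz=.135,flip=1):
    """side=+1: tool stands on the larger-angle side of the lever"""
    p,x,y=G[:3]; rad=-np.cos(th)*x+np.sin(th)*y; tan=np.sin(th)*x+np.cos(th)*y
    pos=np.r_[p+r*rad+side*off*tan, tipz+env.tip_reach]
    X=np.array([0,0,-1.]); Y=flip*np.r_[rad,0]; Z=np.cross(X,Y)
    q=R.from_matrix(np.c_[X,Y,Z]).as_quat(); return pos,np.r_[q[3],q[:3]]
E
python3 - <<'E'
from a import *
for G in (L,Rt): print(*G, G[0]+.12*G[1])
print(env.tip_reach)
for f in (1,-1):
  for G,th,s in ((L,L[3],1),(L,0,1),(Rt,Rt[3],-1),(Rt,1.57,-1)):
    print(f,planner.inverse_kinematics(*pose(G,th,.03,s,flip=f)))
E
```

```text
[0.485 0.211] [ 0.993 -0.121] [0.121 0.993] 0.8160991217838177 0.09247528920151891 [0.604 0.196]
[ 0.525 -0.204] [0.963 0.269] [-0.269  0.963] 1.0067067564725276 0.09168525182602139 [ 0.64  -0.171]
0.025
1 [-0.67   0.384 -0.012  1.952  0.006  0.806  1.519]
1 [-0.561  0.291 -0.138  2.096  0.057  0.759  2.286]
1 [-0.318  0.335  0.673  2.141 -0.302  0.758  2.957]
1 [-0.459  0.383  0.754  2.11  -0.372  0.781  2.372]
-1 [-1.114  0.429  0.554  1.981 -0.306  0.813 -1.325]
-1 [-1.056  0.303  0.448  2.127 -0.191  0.749 -0.606]
-1 [-0.358  0.346  0.725  2.143 -0.332  0.762 -0.153]
-1 [-0.602  0.459  0.963  2.117 -0.52   0.82  -0.617]
```

```bash
python3 - <<'E'
from a import *
claw.move_gripper(0.0)
p=env.current_ee_pos(); env.move_linear([p[0],p[1],.34],.2)
env.reach(*pose(L,L[3],.035,1,tipz=.26,flip=-1))
im=optics.capture("wrist"); cv2.imwrite("pics/w1.png",im[:,:,::-1])
print(env.current_ee_pos(),pose(L,L[3],.035,1,tipz=.26,flip=-1)[0],env.current_force(),env.current_time())
m=optics.camera_model("wrist"); print(m)
q=env.current_eef_rot(); T=np.eye(4); T[:3,:3]=R.from_quat([*q[1:],q[0]]).as_matrix(); T[:3,3]=env.current_ee_pos()
W=np.linalg.inv(T@m["T_tool_cam"])
for P in (np.r_[L[0],.165], np.r_[pose(L,L[3],0,1,r=.095)[0][:2],.165], np.r_[pose(L,L[3],.0,1)[0][:2],.135]):
    c=W@np.r_[P,1]; print(m["fx"]*c[0]/c[2]+m["cx"],m["fy"]*c[1]/c[2]+m["cy"])
E
```

```text
[0.465 0.297 0.285] [0.466 0.296 0.285] [0.342 0.751 1.114] 3.8667
{'fx': 389.1584231457037, 'fy': 389.1584231457037, 'cx': 320.1215302609568, 'cy': 237.98479056952743, 'T_tool_cam': array([[-0.   , -0.328,  0.945, -0.119],
       [ 1.   ,  0.001,  0.   ,  0.001],
       [-0.001,  0.945,  0.328, -0.085],
       [ 0.   ,  0.   ,  0.   ,  1.   ]])}
438.2271062433357 291.16908816696645
298.6792890870538 290.7246427882054
320.6663480702247 272.6383923929645
```

View pics/w1.png

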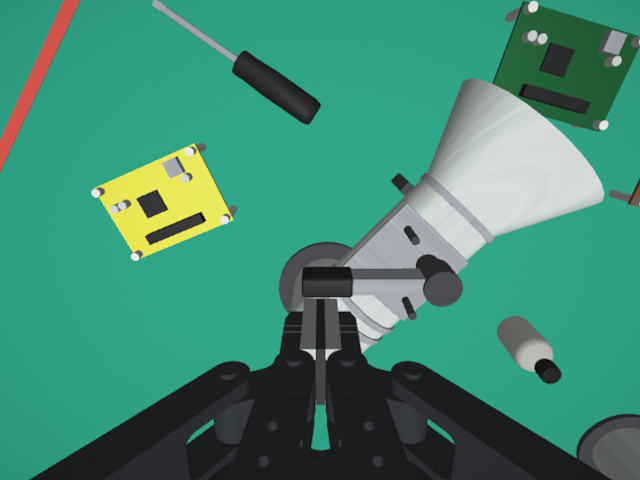

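The wrist view confirms the geometry: lever end (303,283) and pivot (440,285), against predicted rows of 291, so about 4 mm off. I'll descend on the hood side and push toward the tail.

```bash
cat >> a.py <<'E'
def push(G,th0,th1,side,lim=6):
    """sweep the contact face from lever angle th0 to th1"""
    n=int(np.ceil(abs(th1-th0)/.12))
    for th in np.linspace(th0,th1,n+1):
        pos,q=pose(G,th,.0183,side,flip=-1)
        hit=env.move_linear(pos,.04,ori=q,force_limit=lim)
        print(round(th,3),hit,env.current_force(),np.linalg.norm(env.current_ee_pos()-pos)*1e3,round(env.current_time(),2))
        if hit: break
E
python3 - <<'E'
from a import *
pos,q=pose(L,L[3],.035,1,flip=-1)
print(env.move_linear(pos,.12,ori=q,force_limit=10),env.current_force())
push(L,L[3],-.12,1)
im=optics.capture("top"); cv2.imwrite("pics/t2.png",cv2.resize(im[195:335,240:490],None,fx=3,fy=3,interpolation=cv2.INTER_CUBIC)[:,:,::-1])
E
```

```text
False [ 0.372 -0.155  0.19 ]
0.816 False [ 0.036  0.068 -0.19 ] 0.3086105297062937 5.62
0.699 False [-0.309 -0.192 -0.515] 0.08300653312848451 6.02
0.582 False [ 0.458 -0.13  -0.481] 0.07599792381901846 6.41
0.465 False [-0.05   0.088 -0.201] 0.1708952552693465 6.8
0.348 False [ 0.376  0.712 -0.139] 0.17383450941519324 7.19
0.231 False [ 0.259 -0.05  -1.074] 0.1414562862290334 7.58
0.114 False [ 0.689  0.778 -0.399] 0.1282472495141685 7.97
-0.003 False [-0.012  1.188  0.619] 0.15949256872432044 8.37
-0.12 True [0.731 2.491 0.923] 9.665113092779901 8.57
```

View pics/t2.png

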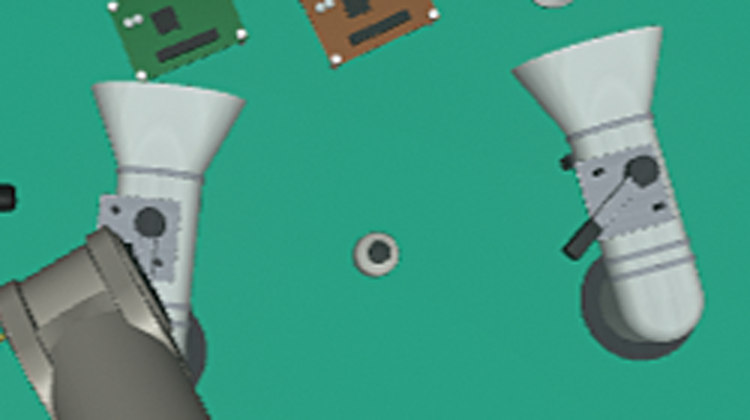

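The left lever has turned nearly in line, but the arm hides it. I'll nudge again to confirm the stop, then retreat, lift and look.

```bash
python3 - <<'E'
from a import *
p0=env.current_ee_pos(); pos,q=pose(L,-.12,.0183,1,flip=-1)
d=(pos-p0)/np.linalg.norm(pos-p0)
hit=env.move_linear(pos,.03,force_limit=11); p1=env.current_ee_pos()
print(hit,"advance mm",(p1-p0)@d*1e3,env.current_force())
pos,q=pose(L,0,.045,1,flip=-1); env.move_linear(pos,.08)
pos,q=pose(L,0,.045,1,tipz=.29,flip=-1); env.move_linear(pos,.2)
env.reach(*pose(Rt,Rt[3],.035,-1,tipz=.26,flip=-1))
im=optics.capture("top"); cv2.imwrite("pics/t3.png",cv2.resize(im[195:335,240:490],None,fx=3,fy=3,interpolation=cv2.INTER_CUBIC)[:,:,::-1])
im=optics.capture("wrist"); cv2.imwrite("pics/w3.png",im[:,:,::-1])
print(env.current_time())
E
```

```text
True advance mm 0.013630185583005947 [0.409 2.416 0.977]
11.975
```

View pics/t3.png

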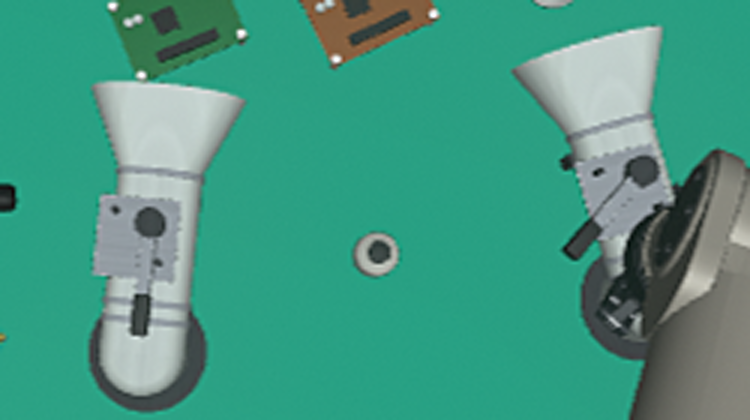

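View pics/w3.png

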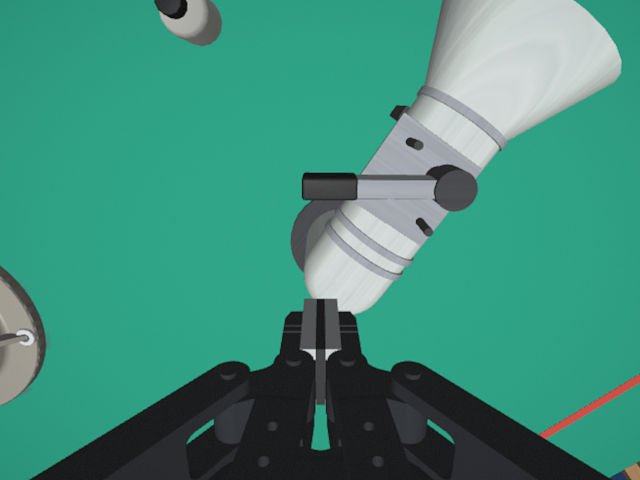

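The left lever sits against its stop in line with the tube: pivot (150,222), end (140,335), and no advance at 11 N. The tool is on the tail side of the right lever, so I'll push it shut.

```bash
python3 - <<'E'
from a import *
g=geo((289.9,269.4),(286.7,306.7),(245+118/4.5,205+80/4.5),(245+345/4.5,205+105/4.5)); print("left angle",g[3])
pos,q=pose(Rt,Rt[3],.035,-1,flip=-1)
print(env.move_linear(pos,.12,ori=q,force_limit=10),env.current_force())
push(Rt,Rt[3],1.70,-1)
p0=env.current_ee_pos(); pos,q=pose(Rt,1.75,.0183,-1,flip=-1); d=(pos-p0)/np.linalg.norm(pos-p0)
hit=env.move_linear(pos,.03,force_limit=11); print(hit,"adv",(env.current_ee_pos()-p0)@d*1e3,env.current_force())
pos,q=pose(Rt,1.57,.05,-1,flip=-1); env.move_linear(pos,.08)
env.move_linear(pos+[0,0,.16],.2)
p=env.current_ee_pos(); env.move_linear([.5,.0,.36] ,.25) if 0 else env.reach([.35,-.45,.35],env.current_eef_rot())
im=optics.capture("top"); cv2.imwrite("pics/t4.png",im[:,:,::-1])
cv2.imwrite("pics/t4c.png",cv2.resize(im[120:345,160:490],None,fx=2.4,fy=2.4,interpolation=cv2.INTER_CUBIC)[:,:,::-1])
print(env.current_time(),env.current_force(),env.current_ee_pos())
E
```

```text
left angle -0.025673380942257
False [ 0.422 -0.394  0.031]
1.007 False [ 0.5   -0.793 -0.428] 0.2402920968677942 13.73
1.122 False [-0.168  0.287 -0.532] 0.11182129136915328 14.12
1.238 False [-0.153 -0.906 -0.096] 0.1256650864622901 14.5
1.353 False [ 0.316 -0.253  0.362] 0.10041814892930011 14.88
1.469 False [-0.091  0.289 -0.566] 0.1279091251393613 15.27
1.584 False [0.445 0.325 0.67 ] 0.11437240389121811 15.65
1.7 True [ 0.723 -0.294  0.714] 7.116919199493791 15.88
True adv -0.006358903779597279 [-0.525 -0.097 -0.082]
18.9417 [ 0.84  -0.398  0.396] [ 0.351 -0.449  0.35 ]
```

View pics/t4c.png

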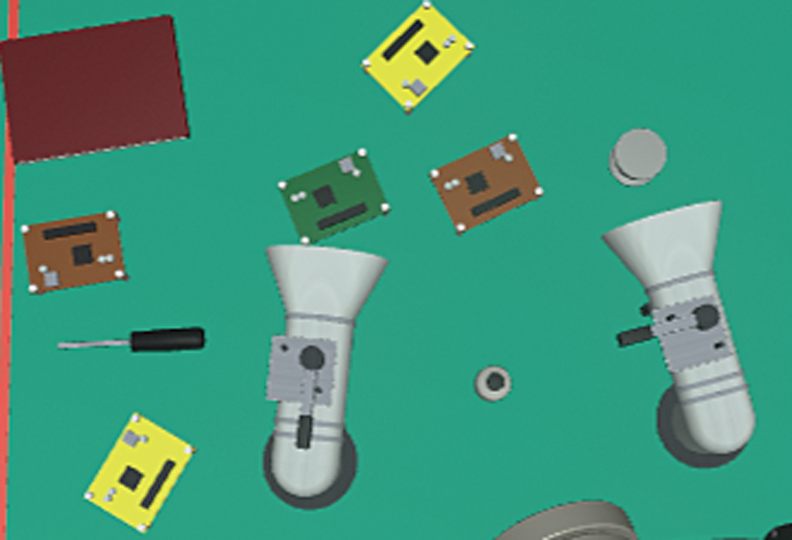

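The right lever is square across its tube: pivot (706,317), end (618,340). The left lever is still in line, and the loose things look unmoved. Handing in.

```bash
python3 - <<'E'
from a import *
print(geo((454.2,252.1),(417.5,261.7),(400+48/4.5,195+105/4.5),(400+273/4.5,195+40/4.5))[3])
job.job_done()
E
```

```text
1.601646198245884
the job is handed in; nothing more can be done
```

I pushed the left duct's lever, whose hood faces the green board, fully open. Then I pushed the right duct's lever fully shut. I used the closed fingertips for both, and the job is handed in.

- **Left lever (open):** it reads about -0.03 rad in the top picture, against a target of 0. A second, firmer push with an 11 N limit moved it no further, so it is against its stop.
- **Right lever (shut):** it reads about 1.60 rad, against a target of 1.571. The same second push moved it no further either. Both differences are within what I can measure from the picture.
- **Other things:** in the last top picture the board, spool, bottle, screwdriver and look-alikes appear where they were. I judged that by eye and did not measure it.
- **Finish:** the arm ended clear of everything at about 19 s, well under the 51 s limit. No check failed. The wrist view put the left lever about 4 mm from where I had calculated, which the approach allowed for.

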